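# Hang the slide-staining rack in its bath

### The arm

A 7-joint arm with a two-finger parallel gripper is mounted at the origin on the work surface. World frame = base frame: x ahead of the robot, y to its left, z up, the work surface at z = 0. Lengths are in m, angles in rad, forces in N, time in s.
With the tool pointing down it reaches from about 0.425 to 0.925 m from the base axis. Payload 6.8 kg.
Tool frame: the origin (TCP) lies on the centre line of the jaws, within the pads' length; the fingertips stand 19 mm ahead of it and the grasp point (between the pads) is the TCP (tcp_to_tips is the distance from the TCP to the fingertips, in m); x points along the fingers, y is the direction in which the jaws open and shut, and the axes are right-handed (so a half turn about x gives the same grasp; the last joint's range is limited). The gripper opens to 85 mm and grips with 20 to 120 N. Pads are 22 mm wide; open, the fingers measure 114 mm over their backs; the gripper's body (76 mm by 85 mm) begins 54 mm behind the grasp point. The pads swing forward as they close: fully open they stand 13 mm farther back than shut.
Start: joints at [-1.374, 0.477, 0.022, 1.555, -0.011, 1.109, -0.083], TCP at [0.203, 0.644, 0.25] pointing down, gripper open.
Joint ranges: [-2.96, 2.96], [-0.34, 2.1], [-1.41, 1.46], [0.24, 2.44], [-1.37, 4.51], [0.17, 1.92], [-2.96, 2.96]. Speed limits (rad/s): [2.39, 2.39, 3.14, 3.14, 3.14, 3.14, 3.14].

### API

Orientations are given as a unit quaternion [w, x, y, z].
In Python, from station import get_obs, read_camera, hand_in, spot_in, cut_out, tcp_to_tips gives the robot as it stands.
- The arm moves only by the shell command python3 -m jog 'ROWS' [FORCE]. ROWS is JSON, a list of rows, each an object of numbers: "gripper": the closure, from 0 (fully open) to 1 (shut); "dx", "dy", "dz": the shift along the world's x, y, z in m; "rx", "ry", "rz": the turn, a rotation vector about the world's x, y, z in degrees. In form: [{"gripper": .., "dx": .., "dy": .., "dz": .., "rx": .., "ry": .., "rz": ..}, ...]. A call has 1 to 10 rows; each row is the pose to reach, as a shift and turn from the pose commanded when the call began; what a row does not reach only later rows make up. A row lasts 1/10 s, in which the tool goes at most 50 mm and 8.59 degrees, less where a joint would pass 70% of its speed; a pose out of reach is approached as far as the arm can. A call with a gripper value outside its range is refused whole. The fingers move at their own pace and stop on an object; FORCE is the grip in N (left out, the last holds). Time passes only in rows, so rows that repeat a pose let the fingers close. It gives the time, the measured TCP pose, the force and the opening at its end, in the units of the state.
- get_obs(): the state, without advancing time (a new reading comes with each control period).
- read_camera(name): name is "side" or "top" or "wrist"; returns a dict with "pixels" (420x560x3 uint8, blue, green, red), "range_z" (420x560 float32, m along the optical axis (not along the pixel's ray), 0 where there is no reading), "camera_matrix" (3x3 intrinsics, pixels), "D" ([k1, k2, p1, p2, k3] as OpenCV has them; the pictures are not rectified), "cam_to_world" (4x4, takes a point from camera to world coordinates). Camera axes: x right, y down, z forward; pixel columns grow to the right and rows downward; lengths in m; the calibration is good to about 2 mm. A picture is of the moment at which its call begins.
- hand_in(): hands the job in, once; it reports no verdict.
Trained networks look in the newest picture that a camera, given by its name, has taken for a name from the list of things; names that differ only in an ending like _2 or _b are one class to them, and where a whole thing is asked for, a point or a joint stands for the part that bears it (a point fixed in the world has none). Each returns a list of dicts, best first, with "conf" (0 to 1); they miss things now and then, are a little off and sometimes report something else, mostly with a low value. They report only what shows in the picture. A call takes as long as a camera call.
- spot_in(camera, label): "box" ([centre column, centre row, width, height] in pixels, round what is visible of it).
- cut_out(camera, label): "mask" (420x560 bool, what is visible of it) and "box" ([centre column, centre row, width, height] in pixels, round what is visible of it).
The state is a dict: "t": time; "q": joint angles; "joint_vel": joint speeds; "joint_torque": joint torques, N m; "eef_pos": TCP position; "tool_rot": TCP orientation; "contact_force": force on the tool from outside, world axes, zero at the start; "torque": the same for the moment, N m; "gripper_width": opening from 0.0 (shut) to 1.0 (fully open).
Only numpy, scipy, OpenCV 4.12 (cv2) and the standard library are available. Lean on these libraries where they do the work, as an engineer would, in place of code of your own. Each camera call takes 0.05 s, during which the arm holds its last target. There are 200 camera calls.

### The job

Lift the steel slide rack out of the blue draining tray by its red grip and hang it inside the white bath on the lab jack, its own hook fully down over the bath's long wall that faces the robot, so that it hangs there upright by itself, clear of the bath's floor. Set it down, do not drop it: the bath is thin porcelain and must never be pressed with more than 20 N. Leave everything else where it stands.

Things in the scene. Friction and masses are not known exactly. Their poses are not given: they have to be found in the camera images.
- rack_grip (a point): Centre of the red grip block (14 mm in x, 32 in y, 42 tall) on top of the slide rack, 95 mm above the rack's underside. Rack axes: z up, the hook is on the -x side. The grip stands on a level steel strap (40 mm wide in y, 4 thick, x = -34 to +8 mm from here) whose top is 21 mm below this point. The rack weighs 0.2 to 0.45 kg.
- rack_frame (a point): Centre of the rack's slide frame (44 mm in x, 84 in y, 38 tall), 76 mm straight below rack_grip and 19 mm above the rack's underside; same axes. On its -x side a flat back plate, 60 mm wide in y, outer face at x = -22 mm, rises from the underside to the strap.
- rack_hook (a point): The rack's hook, same axes: middle of its throat, on the underside of the strap, 26.5 mm to -x and 25 mm below rack_grip, 70 mm above the rack's underside. The throat is 9 mm wide in x, from the back plate's outer face to a downward tongue (3 mm thick, 40 mm wide in y) that ends 20 mm below this point.
- jack: Grey lab jack fixed to the bench (base 130 mm in x, 170 in y); origin at the centre of its underside, z up, x away from the robot. On it is a white porcelain bath, NOT measured itself: the jack's height is unknown, so the bath's rim is 131 to 149 mm above this origin, and the bath is up to 16 mm off centre along x, centred in y. On its rubber mat it sinks 0.2 mm per N pressed down; sideways it is rigid.
- jack_knob (a point): End of the jack's black knob, 124 mm to +y of the jack's origin and 20 mm up; axes as the jack's. The bath is open on top, 120 mm (x) by 160 (y) by 100 tall outside, walls and floor 5 mm thick, square with the jack. The inner face of its long wall facing the robot is thus at x = -71 to -39 mm from the jack's origin: find wall and rim by touch or sight.
- tray: Blue draining tray fixed to the bench, 160 x 250 mm, walls 14 mm tall, floor 4 mm; origin at the centre of its underside. The rack stands in it.
- dropper: Bystander: amber dropper bottle, 32 mm across, 55 mm tall, standing in the tray about 130 mm from the rack; origin at its underside's centre.
- eyepiece: Bystander: grey spare eyepiece, upright cylinder 30 mm across, 50 mm tall; origin at its underside's centre.
- beaker: Bystander: glass beaker, 70 mm across, 85 mm tall; origin at its underside's centre.
- slidebox: Bystander: white slide box, 60 x 85 x 32 mm; origin at its underside's centre.
- stain: Bystander: amber stain bottle, 60 mm across, 120 mm tall; origin at its underside's centre.
- dish: Bystander: clear flat dish, 90 mm across, 14 mm tall; origin at its underside's centre.

How it is judged:
On the way, in this order (a step that is already met when the one before it is completed fails the run):
1. the rack is lifted off the tray in the fingers (contact force between rack and tray below 0.01 N and contact force between the fingers and rack above 1 N and height (world z) of rack_hook above 0.15 m), for 0.2 s.
2. the hook is lowered over the near wall and bears on the bath while the fingers still hold the rack (x of rack_hook in the frame of jack between -0.079 and -0.036 m and y of rack_hook in the frame of jack between -0.04 and 0.04 m and z of rack_hook in the frame of jack between 0.127 and 0.151 m and angle between rack's own z axis and vertical below 0.14 rad and contact force between rack and jack above 0.5 N and contact force between the fingers and rack above 0.5 N), for 0.1 s.
At the end, for the whole second after the job is handed in: Rack released and at rest, hung on the bath's long wall facing the robot: in the jack's frame its hook point at x -79 to -36 mm, y within 40 mm of the middle, z 127 to 151 mm (strap on the rim, frame off the bath's floor), upright within 0.14 rad, bearing on the bath (x of rack_hook in the frame of jack between -0.079 and -0.036 m and y of rack_hook in the frame of jack between -0.04 and 0.04 m and z of rack_hook in the frame of jack between 0.127 and 0.151 m and angle between rack's own z axis and vertical below 0.14 rad and contact force between rack and jack above 0.5 N and linear speed of rack below 0.01 m/s and angular speed of rack below 0.1 rad/s); the robot touches nothing.
It fails at once if the rack presses the bath or jack with more than 20 N (contact force between rack and jack above 20 N).
It fails at once if the robot itself presses the bath or jack with more than 20 N (contact force between any of the fingers, the arm and jack above 20 N).
It fails at once if a bystander is pushed more than 25 mm from its place (distance of any of dropper, eyepiece, beaker, slidebox, stain, dish from where it was at the start of the episode above 0.025 m).
It also fails if it takes over 53 s, if anything falls off the work surface, if the arm or the gripper's body presses on something with over 40 N, if the wrist force passes 120 N, or if a joint passes its speed limit or range.

## Working session

There is one attempt and no reset: what is moved stays moved. The work goes in short steps, Python scripts to look and compute and a shell command to move; the robot and the scene stay as the last step left them, time stands still between calls to the robot, and variables do not carry over. Pictures are saved under pics/ and viewed, about 8 in all and at most 12, crops included, and the job is handed in when it is done.

```bash
ls; mkdir -p pics; cat > h.py <<'E'
import numpy as np, cv2
from station import *
def cloud(c):
    K=np.array(c["camera_matrix"]);D=np.array(c["D"]);T=np.array(c["cam_to_world"]);z=c["range_z"]
    v,u=np.mgrid[0:420,0:560]
    n=cv2.undistortPoints(np.stack([u,v],-1).reshape(-1,1,2).astype(np.float64),K,D).reshape(420,560,2)
    P=np.dstack([n*z[...,None],z])
    return P@T[:3,:3].T+T[:3,3], z>0
def seg(cam,P,ok,label):
    r=cut_out(cam,label)
    if not r: print(cam,label,None);return None
    r=r[0];m=r["mask"]&ok
    p=P[m]
    print(cam,label,round(r["conf"],2),np.round(r["box"]).astype(int),"n",m.sum(), "med",np.median(p,0).round(3) if len(p) else None,
      "lo",np.percentile(p,2,axis=0).round(3) if len(p) else None,"hi",np.percentile(p,98,axis=0).round(3) if len(p) else None)
    return p
E
python3 - <<'E'
from h import *
o=get_obs();print({k:np.round(v,3) for k,v in o.items()},tcp_to_tips)
ims=[]
for n in("top","side"):
    c=read_camera(n);P,ok=cloud(c);ims.append(c["pixels"])
    np.savez(n+".npz",P=P,ok=ok,px=c["pixels"])
    for l in "rack_grip rack_frame rack_hook jack jack_knob tray dropper eyepiece beaker slidebox stain dish".split(): seg(n,P,ok,l)
cv2.imwrite("pics/a.png",ims[0]);cv2.imwrite("pics/b.png",ims[1])
E
```

```text
pics
{'t': np.float64(0.0), 'q': array([-1.374,  0.478,  0.022,  1.556, -0.012,  1.109, -0.083]), 'joint_vel': array([-0.001, -0.001, -0.001,  0.001,  0.   , -0.003,  0.001]), 'joint_torque': array([-1.0000e-03, -5.9644e+01,  1.6080e+00, -2.8119e+01,  1.2000e-02,
        9.0000e-03,  0.0000e+00]), 'eef_pos': array([0.202, 0.643, 0.249]), 'tool_rot': array([ 0.699,  0.107,  0.699, -0.108]), 'contact_force': array([-0.697,  0.443, -0.387]), 'torque': array([ 0.022, -0.071, -0.025]), 'gripper_width': np.float64(1.001)} 0.019
top rack_grip 0.64 [205 235  31  18] n 439 med [0.542 0.2   0.044] lo [0.516 0.163 0.004] hi [0.571 0.246 0.124]
top rack_frame 0.95 [203 235  35  18] n 456 med [0.542 0.198 0.044] lo [0.516 0.161 0.003] hi [0.572 0.245 0.124]
top rack_hook 0.55 [204 233  31  17] n 447 med [0.541 0.198 0.046] lo [0.516 0.162 0.004] hi [0.571 0.245 0.124]
top jack 0.78 [334 213  72  49] n 2915 med [ 0.596 -0.205  0.057] lo [ 0.532 -0.281  0.01 ] hi [ 0.652 -0.118  0.152]
top jack_knob None
top tray 0.87 [218 239  85  66] n 3564 med [0.524 0.154 0.006] lo [ 0.446  0.045 -0.001] hi [0.
[... 1097 characters left out ...]
de tray 0.81 [229 207  66  73] n 2859 med [0.515 0.147 0.005] lo [0.445 0.036 0.   ] hi [0.618 0.29  0.016]
side dropper 0.52 [234 221  11  22] n 164 med [0.521 0.068 0.037] lo [0.508 0.059 0.01 ] hi [0.536 0.081 0.06 ]
side eyepiece None
side beaker 0.94 [336 229  30  39] n 849 med [ 0.748 -0.087  0.057] lo [ 0.717 -0.115  0.005] hi [ 0.781 -0.049  0.087]
side slidebox 0.93 [222 137  24  29] n 436 med [0.605 0.439 0.031] lo [0.574 0.41  0.001] hi [0.639 0.499 0.038]
side stain 0.73 [192 136  20  35] n 597 med [0.509 0.428 0.066] lo [0.483 0.414 0.006] hi [0.539 0.454 0.122]
side dish 0.66 [353 389  41  42] n 1294 med [ 0.6   -0.462  0.009] lo [ 0.56  -0.503  0.001] hi [ 0.639 -0.425  0.016]
```

```bash
python3 - <<'E'
from h import *
for n in("top","side"):
    d=np.load(n+".npz");P,ok,px=d["P"],d["ok"],d["px"].astype(int)
    b,g,r=px[...,0],px[...,1],px[...,2]
    m=(r>110)&(g<0.55*r)&(b<0.55*r)&ok&(P[...,2]>0.05)&(abs(P[...,0]-.54)<.1)&(abs(P[...,1]-.2)<.1)
    p=P[m];print(n,"red",len(p),p.min(0).round(4),p.max(0).round(4),np.median(p,0).round(4))
    t=p[p[:,2]>p[:,2].max()-.008][:,:2].astype(np.float32)
    print(" redtop",len(t),cv2.minAreaRect(t))
    # rack points by height in tray
    m=ok&(P[...,2]>0.022)&(P[...,2]<.06)&(abs(P[...,0]-.54)<.08)&(abs(P[...,1]-.2)<.08)
    f=P[m][:,:2].astype(np.float32);print(" frame",len(f),cv2.minAreaRect(f))
    m=ok&(P[...,2]>0.12)&(abs(P[...,0]-.59)<.12)&(abs(P[...,1]+.2)<.12)
    f=P[m];print(" rim",len(f),np.percentile(f[:,2],[50,90,98]),cv2.minAreaRect(f[:,:2].astype(np.float32)))
    m=ok&(P[...,2]>0.005)&(P[...,2]<.02)&(abs(P[...,0]-.59)<.12)&(abs(P[...,1]+.2)<.15)
    f=P[m];print(" jackbase",len(f),cv2.minAreaRect(f[:,:2].astype(np.float32)))
t=cv2.resize(cv2.imread("pics/a.png")[140:300,60:460],None,fx=2,fy=2,interpolation=2)
s=cv2.resize(cv2.imread("pics/b.png")[110:400,140:400],None,fx=1.5,fy=1.5,interpolation=2)
o=np.zeros((800,800,3),np.uint8)[:800]
cv2.imwrite("pics/c_top.png",t);cv2.imwrite("pics/c_side.png",s)
E
```

```text
top red 52 [0.5387 0.1884 0.0983] [0.5537 0.2179 0.1256] [0.5476 0.2015 0.1206]
 redtop 45 ((0.5479653477668762, 0.20324625074863434), (0.03087938018143177, 0.013994178734719753), 79.82884216308594)
 frame 122 ((0.5490178465843201, 0.22333694994449615), (0.12649334967136383, 0.056350063532590866), 75.28014373779297)
 rim 591 [0.14716457 0.15213691 0.15450664] ((0.5944069623947144, -0.20359103381633759), (0.12133803218603134, 0.1614486426115036), 1.409930944442749)
 jackbase 651 ((0.589385986328125, -0.19984161853790283), (0.3002278804779053, 0.23824438452720642), 89.51806640625)
side red 86 [0.5392 0.1835 0.0832] [0.5553 0.2233 0.1241] [0.5457 0.1928 0.116 ]
 redtop 42 ((0.5476607084274292, 0.20433086156845093), (0.03769759088754654, 0.01374120730906725), 85.12358856201172)
 frame 193 ((0.5411799550056458, 0.2031133621931076), (0.09276491403579712, 0.05583566799759865), 81.54459381103516)
 rim 1583 [0.13988763 0.14962693 0.15129177] ((0.5945950746536255, -0.20230871438980103), (0.12192130088806152, 0.16452556848526), 1.7703354358673096)
 jackbase 544 ((0.586939811706543, -0.20367197692394257), (0.2921903729438782, 0.23210671544075012), 88.82764434814453)
```

View pics/c_top.png

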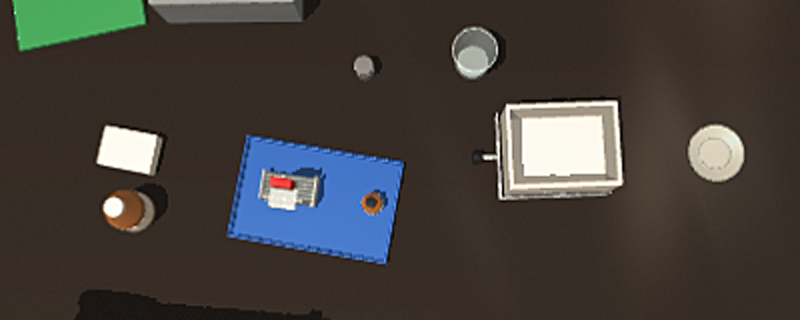

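View pics/c_side.png

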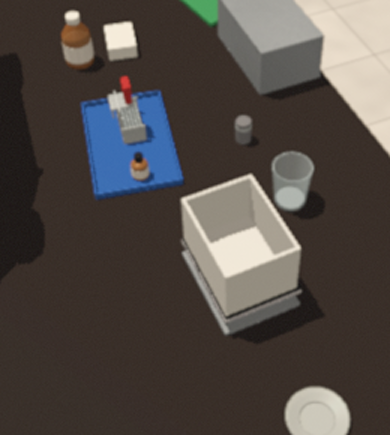

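The top view (2× crop) shows the rack at about (290,188) with its hook toward the robot (down in the picture). The dropper is at (372,203) and the bath at (563,148), nearly square with the world axes. The side view agrees. I'll work out the tool yaw next, then go above the rack.

```bash
python3 - <<'E'
from h import *
from scipy.spatial.transform import Rotation as R
o=get_obs();q=o["tool_rot"];M=R.from_quat([*q[1:],q[0]]).as_matrix();print(M.round(3)); y=M[:,1];print("jaw yaw",np.degrees(np.arctan2(y[1],y[0])))
for n in("top","side"):
    d=np.load(n+".npz");P,ok,px=d["P"],d["ok"],d["px"].astype(int)
    m=ok&(px[...,0]>1.6*px[...,2])&(px[...,0]>80)&(abs(P[...,2])<.03)&(P[...,0]<.7)
    print(n,"tray",cv2.minAreaRect(P[m][:,:2].astype(np.float32)))
E
```

```text
[[-0.     0.3    0.954]
 [ 0.     0.954 -0.3  ]
 [-1.    -0.    -0.   ]]
jaw yaw 72.54171144322929
top tray ((0.5337229371070862, 0.1666993498802185), (0.25477835536003113, 0.16476388275623322), 79.4190673828125)
side tray ((0.533194363117218, 0.17297430336475372), (0.27498969435691833, 0.16653570532798767), 79.81361389160156)
```

```bash
python3 -m jog '[{"dx":0.034,"dy":-0.044,"rz":-8},{"dx":0.068,"dy":-0.088,"rz":-16},{"dx":0.102,"dy":-0.132,"rz":-24},{"dx":0.136,"dy":-0.176,"rz":-32},{"dx":0.17,"dy":-0.22,"rz":-40},{"dx":0.204,"dy":-0.264,"rz":-48},{"dx":0.238,"dy":-0.308,"rz":-56},{"dx":0.272,"dy":-0.352,"rz":-64},{"dx":0.306,"dy":-0.396,"rz":-72},{"dx":0.342,"dy":-0.442,"rz":-80}]' 40
python3 -m jog '[{"dz":0},{"dz":0},{"dz":0}]'
cat > w.py <<'E'
from h import *
import sys
o=get_obs();print({k:np.round(o[k],3) for k in("t","q","eef_pos","contact_force")})
c=read_camera("wrist");P,ok=cloud(c);np.savez("wrist.npz",P=P,ok=ok,px=c["pixels"]);cv2.imwrite(sys.argv[1],c["pixels"])
print(np.array(c["cam_to_world"]).round(3))
E
python3 w.py pics/w1.png
python3 - <<'E'
from h import *
d=np.load("wrist.npz");P,ok=d["P"],d["ok"];px=d["px"].astype(int)
b,g,r=px[...,0],px[...,1],px[...,2]
m=(r>90)&(g<0.5*r)&(b<0.5*r)&ok&(P[...,2]>0.07)&(P[...,2]<.14)&(abs(P[...,0]-.54)<.1)&(abs(P[...,1]-.2)<.1)
p=P[m];print("red",len(p),p.min(0).round(4),p.max(0).round(4),np.median(p,0).round(4))
z=np.median(p[:,2]);t=p[abs(p[:,2]-z)<.004];print(z,cv2.minAreaRect(t[:,:2].astype(np.float32)),len(t))
m=ok&(P[...,2]>0.09)&(P[...,2]<.105)&(abs(P[...,0]-.54)<.06)&(abs(P[...,1]-.2)<.06)
m=ok&(abs(P[...,0]-.54)<.08)&(abs(P[...,1]-.2)<.08)
print(np.histogram(P[m][:,2],np.arange(0,.15,.01)))
m2=m&(P[...,2]>.066)&(P[...,2]<.084);print("strap",cv2.minAreaRect(P[m2][:,:2].astype(np.float32)))
m2=m&(P[...,2]>.022)&(P[...,2]<.05);print("frame",cv2.minAreaRect(P[m2][:,:2].astype(np.float32)))
E
```

```text
{'t': np.float64(1.3), 'q': array([-1.374,  0.477,  0.022,  1.555, -0.011,  1.109, -0.083]), 'eef_pos': array([0.203, 0.644, 0.25 ]), 'contact_force': array([-0.606, -0.074, -1.235])}
[[ 0.301  0.911  0.283  0.131]
 [ 0.954 -0.287 -0.089  0.667]
 [ 0.001  0.297 -0.955  0.374]
 [ 0.     0.     0.     1.   ]]$[0]: bad value
$[0]: bad value
Traceback (most recent call last):
ValueError: zero-size array to reduction operation minimum which has no identity
```

View pics/w1.png

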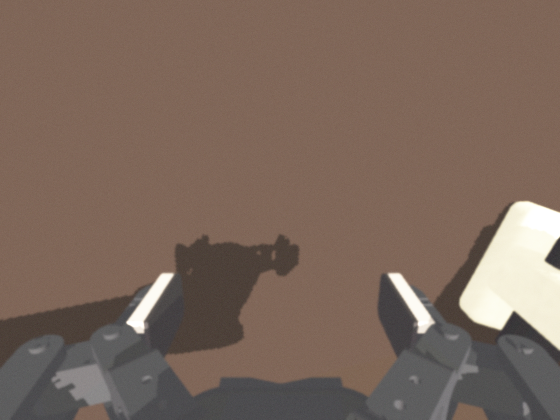

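The rows were refused because every key has to be given, and the arm did not move. The wrist picture shows only the open bench, with the fingers at the lower edge and part of a pale object at the right, (510,290).

```bash
python3 -m jog '[{"gripper":0,"dx":0.034,"dy":-0.044,"dz":0,"rx":0,"ry":0,"rz":-8},{"gripper":0,"dx":0.068,"dy":-0.088,"dz":0,"rx":0,"ry":0,"rz":-16},{"gripper":0,"dx":0.102,"dy":-0.132,"dz":0,"rx":0,"ry":0,"rz":-24},{"gripper":0,"dx":0.136,"dy":-0.176,"dz":0,"rx":0,"ry":0,"rz":-32},{"gripper":0,"dx":0.17,"dy":-0.22,"dz":0,"rx":0,"ry":0,"rz":-40},{"gripper":0,"dx":0.204,"dy":-0.264,"dz":0,"rx":0,"ry":0,"rz":-48},{"gripper":0,"dx":0.238,"dy":-0.308,"dz":0,"rx":0,"ry":0,"rz":-56},{"gripper":0,"dx":0.272,"dy":-0.352,"dz":0,"rx":0,"ry":0,"rz":-64},{"gripper":0,"dx":0.306,"dy":-0.396,"dz":0,"rx":0,"ry":0,"rz":-72},{"gripper":0,"dx":0.342,"dy":-0.442,"dz":0,"rx":0,"ry":0,"rz":-80}]' 40
cat > r.py <<'E'
from h import *
from scipy.spatial.transform import Rotation as R
q=get_obs()["tool_rot"];y=R.from_quat([*q[1:],q[0]]).as_matrix()[:,1];print("jaw yaw",np.degrees(np.arctan2(y[1],y[0])))
d=np.load("wrist.npz");P,ok=d["P"],d["ok"];px=d["px"].astype(int)
b,g,r=px[...,0],px[...,1],px[...,2]
box=ok&(abs(P[...,0]-.54)<.08)&(abs(P[...,1]-.2)<.08)
m=(r>90)&(g<0.5*r)&(b<0.5*r)&box&(P[...,2]>0.07)&(P[...,2]<.14)
p=P[m];print("red",len(p),p.min(0).round(4),p.max(0).round(4),np.median(p,0).round(4))
t=p[p[:,2]>np.percentile(p[:,2],95)-.006];print(cv2.minAreaRect(t[:,:2].astype(np.float32)),len(t))
print(np.histogram(P[box][:,2],np.arange(0,.15,.01))[0])
for a,l,h in(("strap",.066,.084),("frame",.025,.06)):
    m2=box&(P[...,2]>l)&(P[...,2]<h)&~m; print(a,m2.sum(),cv2.minAreaRect(P[m2][:,:2].astype(np.float32)))
E
python3 w.py pics/w2.png; python3 r.py
```

```text
t: 2.35
eef_pos: [0.5094, 0.2468, 0.2508]
tool_rot: [0.465, 0.533, 0.465, -0.532]
contact_force: [0.5, 1.1, 1.2]
gripper_width: 1.0
{'t': np.float64(2.35), 'q': array([-0.93 ,  0.314,  0.46 ,  1.845, -0.163,  1.018, -0.54 ]), 'eef_pos': array([0.509, 0.247, 0.251]), 'contact_force': array([0.459, 1.117, 1.239])}
[[ 0.991 -0.13  -0.04   0.52 ]
 [-0.136 -0.946 -0.293  0.323]
 [-0.     0.296 -0.955  0.375]
 [ 0.     0.     0.     1.   ]]
jaw yaw -8.80117201027472
red 717 [0.5416 0.1908 0.1009] [0.5581 0.2224 0.1224] [0.5496 0.2099 0.12  ]
((0.5496923923492432, 0.20627661049365997), (0.030910639092326164, 0.014284171164035797), 81.4204330444336) 606
[13826   951   278   442   212    26    42  1381    94   114   113   327
   375     0]
strap 1445 ((0.5301438570022583, 0.20849508047103882), (0.056754544377326965, 0.0403018482029438), 59.98398971557617)
frame 818 ((0.5400965213775635, 0.2083055078983307), (0.08942792564630508, 0.05251751095056534), 74.17200469970703)
```

View pics/w2.png

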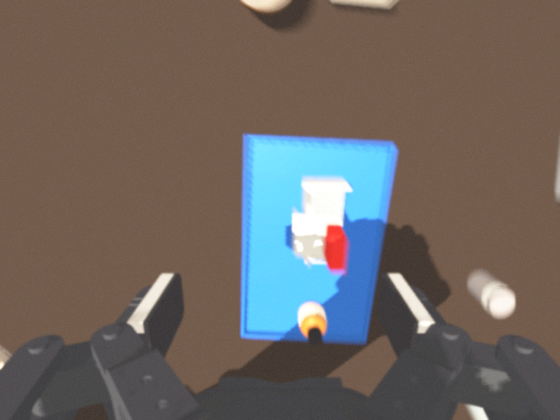

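```bash
python3 -m jog '[{"gripper":0,"dx":0.02,"dy":-0.02,"dz":0,"rx":0,"ry":0,"rz":0},{"gripper":0,"dx":0.03,"dy":-0.03,"dz":0,"rx":0,"ry":0,"rz":0},{"gripper":0,"dx":0.03,"dy":-0.03,"dz":0,"rx":0,"ry":0,"rz":0},{"gripper":0,"dx":0.03,"dy":-0.03,"dz":0,"rx":0,"ry":0,"rz":0}]' 40
python3 w.py pics/w3.png; python3 r.py
```

```text
t: 2.8
eef_pos: [0.5378, 0.2194, 0.2502]
tool_rot: [-0.466, -0.531, -0.467, 0.531]
contact_force: [0.0, 0.7, -0.4]
gripper_width: 0.997
{'t': np.float64(2.8), 'q': array([-0.863,  0.343,  0.469,  1.812, -0.179,  1.029, -0.454]), 'eef_pos': array([0.538, 0.219, 0.25 ]), 'contact_force': array([ 0.011,  0.722, -0.443])}
[[ 0.992 -0.123 -0.04   0.548]
 [-0.13  -0.947 -0.294  0.295]
 [-0.001  0.297 -0.955  0.374]
 [ 0.     0.     0.     1.   ]]
jaw yaw -7.344965827465344
red 742 [0.5415 0.1903 0.0868] [0.5575 0.2224 0.1225] [0.5497 0.2107 0.1201]
((0.5491873621940613, 0.20622795820236206), (0.0310216024518013, 0.012990705668926239), 81.87936401367188) 604
[15137   873   181   426   234    10    17  1447    65    54    62   293
   423     0]
strap 1491 ((0.5302537679672241, 0.20995251834392548), (0.057473309338092804, 0.04160019010305405), 55.331016540527344)
frame 760 ((0.5439931750297546, 0.2065424621105194), (0.0840657502412796, 0.055118732154369354), 81.9932861328125)
```

```bash
python3 -m jog '[{"gripper":0.3,"dx":0.0115,"dy":-0.013,"dz":-0.03,"rx":0,"ry":0,"rz":-0.8},{"gripper":0.4,"dx":0.0115,"dy":-0.013,"dz":-0.07,"rx":0,"ry":0,"rz":-0.8},{"gripper":0.4,"dx":0.0115,"dy":-0.013,"dz":-0.11,"rx":0,"ry":0,"rz":-0.8},{"gripper":0.4,"dx":0.0115,"dy":-0.013,"dz":-0.135,"rx":0,"ry":0,"rz":-0.8},{"gripper":0.4,"dx":0.0115,"dy":-0.013,"dz":-0.148,"rx":0,"ry":0,"rz":-0.8},{"gripper":0.4,"dx":0.0115,"dy":-0.013,"dz":-0.148,"rx":0,"ry":0,"rz":-0.8},{"gripper":0.4,"dx":0.0115,"dy":-0.013,"dz":-0.148,"rx":0,"ry":0,"rz":-0.8}]' 50
python3 w.py pics/w4.png
```

```text
t: 3.55
eef_pos: [0.5504, 0.2062, 0.1033]
tool_rot: [0.463, 0.535, 0.463, -0.534]
contact_force: [1.1, 0.6, 1.0]
gripper_width: 0.6
{'t': np.float64(3.55), 'q': array([-0.767,  0.541,  0.4  ,  1.911, -0.301,  0.747, -0.339]), 'eef_pos': array([0.55 , 0.206, 0.103]), 'contact_force': array([1.09 , 0.617, 1.011])}
[[ 0.99  -0.137 -0.042  0.562]
 [-0.143 -0.945 -0.293  0.282]
 [ 0.     0.296 -0.955  0.227]
 [ 0.     0.     0.     1.   ]]
```

View pics/w4.png

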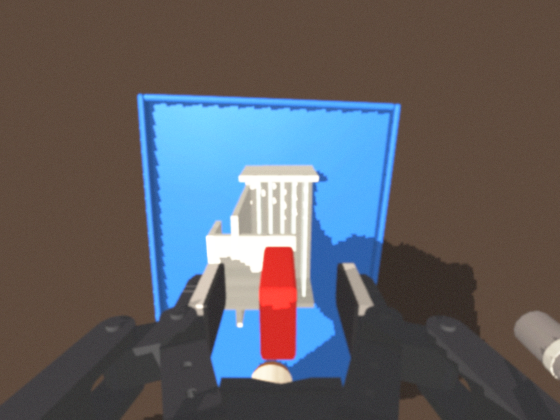

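The grip at (278,300) is centred between the pads, at columns 210 and 350. Next I close on it and lift.

```bash
python3 -m jog '[{"gripper":1,"dx":0,"dy":0,"dz":0,"rx":0,"ry":0,"rz":0},{"gripper":1,"dx":0,"dy":0,"dz":0,"rx":0,"ry":0,"rz":0},{"gripper":1,"dx":0,"dy":0,"dz":0,"rx":0,"ry":0,"rz":0},{"gripper":1,"dx":0,"dy":0,"dz":0,"rx":0,"ry":0,"rz":0},{"gripper":1,"dx":0,"dy":0,"dz":0,"rx":0,"ry":0,"rz":0},{"gripper":1,"dx":0,"dy":0,"dz":0.005,"rx":0,"ry":0,"rz":0},{"gripper":1,"dx":0,"dy":0,"dz":0.01,"rx":0,"ry":0,"rz":0}]' 70
python3 -m jog '[{"gripper":1,"dx":0,"dy":0,"dz":0.02,"rx":0,"ry":0,"rz":0},{"gripper":1,"dx":0,"dy":0,"dz":0.05,"rx":0,"ry":0,"rz":0},{"gripper":1,"dx":0,"dy":0,"dz":0.08,"rx":0,"ry":0,"rz":0},{"gripper":1,"dx":0,"dy":0,"dz":0.11,"rx":0,"ry":0,"rz":0},{"gripper":1,"dx":0,"dy":0,"dz":0.14,"rx":0,"ry":0,"rz":0},{"gripper":1,"dx":0,"dy":0,"dz":0.17,"rx":0,"ry":0,"rz":0},{"gripper":1,"dx":0,"dy":0,"dz":0.18,"rx":0,"ry":0,"rz":0},{"gripper":1,"dx":0,"dy":0,"dz":0.18,"rx":0,"ry":0,"rz":0}]' 70
```

```text
t: 4.3
eef_pos: [0.5495, 0.2051, 0.1123]
tool_rot: [-0.463, -0.534, -0.463, 0.535]
contact_force: [0.1, -0.2, -2.8]
gripper_width: 0.156
t: 5.1
eef_pos: [0.5505, 0.2055, 0.2934]
tool_rot: [0.463, 0.536, 0.463, -0.534]
contact_force: [0.3, -0.3, -3.5]
gripper_width: 0.154
```

```bash
python3 -m jog '[{"gripper":1,"dx":0.005,"dy":-0.03,"dz":0.005,"rx":0,"ry":0,"rz":1},{"gripper":1,"dx":0.01,"dy":-0.07,"dz":0.005,"rx":0,"ry":0,"rz":2},{"gripper":1,"dx":0.016,"dy":-0.115,"dz":0.005,"rx":0,"ry":0,"rz":3},{"gripper":1,"dx":0.021,"dy":-0.16,"dz":0.005,"rx":0,"ry":0,"rz":4},{"gripper":1,"dx":0.027,"dy":-0.205,"dz":0.005,"rx":0,"ry":0,"rz":5},{"gripper":1,"dx":0.033,"dy":-0.25,"dz":0.005,"rx":0,"ry":0,"rz":6.5},{"gripper":1,"dx":0.04,"dy":-0.295,"dz":0.005,"rx":0,"ry":0,"rz":8},{"gripper":1,"dx":0.045,"dy":-0.335,"dz":0.005,"rx":0,"ry":0,"rz":9.6},{"gripper":1,"dx":0.05,"dy":-0.365,"dz":0.005,"rx":0,"ry":0,"rz":9.6},{"gripper":1,"dx":0.05,"dy":-0.375,"dz":0.005,"rx":0,"ry":0,"rz":9.6}]' 70
python3 -m jog '[{"gripper":1,"dx":0,"dy":0,"dz":0,"rx":0,"ry":0,"rz":0},{"gripper":1,"dx":0,"dy":0,"dz":0,"rx":0,"ry":0,"rz":0},{"gripper":1,"dx":0,"dy":0,"dz":0,"rx":0,"ry":0,"rz":0}]' 70
python3 w.py pics/w5.png; python3 r.py | head -1
```

```text
t: 6.1
eef_pos: [0.5984, -0.1741, 0.2951]
tool_rot: [0.504, 0.494, 0.505, -0.497]
contact_force: [0.2, -0.8, -3.5]
gripper_width: 0.156
t: 6.4
eef_pos: [0.6, -0.1672, 0.2965]
tool_rot: [0.506, 0.493, 0.507, -0.493]
contact_force: [1.0, 0.8, -3.9]
gripper_width: 0.156
{'t': np.float64(6.4), 'q': array([-0.266,  0.393,  0.592,  1.663, -0.237,  1.159,  0.413]), 'eef_pos': array([ 0.6  , -0.167,  0.297]), 'contact_force': array([ 1.034,  0.847, -3.944])}
[[ 1.     0.025  0.006  0.599]
 [ 0.026 -0.955 -0.295 -0.091]
 [-0.002  0.296 -0.955  0.421]
 [ 0.     0.     0.     1.   ]]
jaw yaw 1.5040923871674488Traceback (most recent call last):
  File "r.py", line 8, in <module>
    p=P[m];print("red",len(p),p.min(0).round(4),p.max(0).round(4),np.median(p,0).round(4))
                              ~~~~~^^^
    return umr_minimum(a, axis, None, out, keepdims, initial, where)
ValueError: zero-size array to reduction operation minimum which has no identity
```

View pics/w5.png

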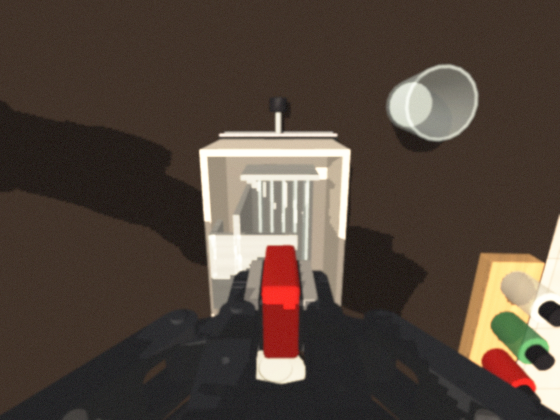

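```bash
python3 - <<'E'
from h import *
d=np.load("wrist.npz");P,ok,px=d["P"],d["ok"],d["px"].astype(int)
v,u=np.mgrid[0:420,0:560]
X,Y,Z=P[...,0],P[...,1],P[...,2]
# left and right rim strips, rows by row
for nm,c0,c1 in(("L",195,225),("R",335,358)):
    q=[]
    for r in range(160,296,4):
        s=ok[r,c0:c1]&(Z[r,c0:c1]>.138)&(Z[r,c0:c1]<.165)
        if s.sum()>2:
            xs=X[r,c0:c1][s];q.append((Y[r,c0:c1][s].mean(),xs.min(),xs.max(),np.median(Z[r,c0:c1][s])))
    q=np.array(q);print(nm,len(q),"min,max x med",np.median(q[:,1:],0).round(4),"slope deg",[round(float(np.degrees(np.polyfit(q[:,0],q[:,k],1)[0])),2) for k in(1,2)], "at y",q[:,0].mean().round(3))
# far(+y) rim
s=ok&(v>140)&(v<165)&(u>215)&(u<335)&(Z>.138)&(Z<.165)
print("end rim y",np.percentile(Y[s],[1,50,99]).round(4),"slope",np.degrees(np.polyfit(X[s],Y[s],1)[0]),"z",np.median(Z[s]))
# brightness edges at some rows
g=cv2.cvtColor(d["px"],cv2.COLOR_BGR2GRAY)
for r in(190,240,280): print(r,"g",g[r,196:236].tolist(),"\n z",(Z[r,196:236]*1000).round().astype(int).tolist(),"\n x",(X[r,196:236]*1000).round().astype(int).tolist())
s=ok&(Z>.255)&(Z<.29)&(u>205)&(u<300)&(v>215)&(v<300);
if s.sum()>20: print("strap",s.sum(),np.percentile(P[s],[2,50,98],axis=0).round(4))
for l in("jack_knob","jack"):
    seg("wrist",P,ok,l)
E
```

```text
L 27 min,max x med [0.536  0.5402 0.1484] slope deg [-1.49, 0.71] at y -0.179
R 34 min,max x med [0.6512 0.6558 0.1484] slope deg [-1.52, -1.53] at y -0.187
end rim y [-0.1269 -0.1231 -0.1202] slope 1.4634475656333512 z 0.1484970728800885
190 g [34, 40, 46, 46, 57, 116, 215, 251, 254, 255, 255, 254, 246, 202, 154, 146, 144, 145, 143, 143, 147, 144, 146, 145, 146, 145, 145, 149, 147, 147, 150, 163, 168, 172, 175, 176, 174, 175, 173, 176] 
 z [0, 0, 0, 1, 1, 1, 1, 150, 148, 149, 150, 148, 149, 144, 142, 139, 135, 128, 126, 121, 116, 111, 107, 102, 97, 90, 84, 80, 74, 67, 62, 54, 55, 55, 54, 53, 54, 54, 54, 54] 
 x [492, 494, 495, 497, 498, 499, 500, 536, 537, 538, 539, 539, 540, 540, 540, 540, 541, 540, 541, 540, 540, 540, 541, 541, 541, 541, 540, 541, 541, 541, 541, 541, 542, 543, 544, 545, 546, 548, 549, 550]
240 g [30, 36, 24, 30, 31, 38, 32, 37, 41, 85, 131, 175, 207, 235, 246, 252, 254, 254, 253, 248, 242, 239, 240, 239, 240, 239, 240, 239, 240, 239, 239, 239, 239, 241, 239, 239, 241, 244, 247, 245] 
 z [-1, 0, 1, 0, 0, 0, 0, 2, 1, -1, 148, 148, 149, 272, 272, 273, 272, 273, 271, 
[... 526 characters left out ...]
, -1, 1, 0, 2, 1, 1, 150, 148, 148, 272, 272, 272, 271, 272, 272, 272, 272, 272, 272, 272, 273, 273, 272, 272, 272, 272, 272, 272, 271, 271, 293, 294, 292] 
 x [487, 488, 489, 490, 492, 493, 495, 496, 498, 499, 501, 502, 503, 538, 539, 539, 567, 567, 568, 568, 569, 569, 570, 570, 571, 571, 572, 572, 573, 573, 574, 574, 575, 575, 576, 576, 577, 580, 581, 581]
strap 3876 [[ 0.5667 -0.1801  0.2627]
 [ 0.5807 -0.154   0.2719]
 [ 0.6067 -0.1428  0.2886]]
wrist jack_knob 0.71 [276 207 150 219] n 11256 med [ 0.609 -0.152  0.091] lo [ 0.537 -0.262  0.009] hi [ 0.656 -0.09   0.15 ]
wrist jack 0.87 [273 206 151 221] n 11264 med [ 0.609 -0.151  0.091] lo [ 0.537 -0.26   0.008] hi [ 0.655 -0.09   0.15 ]
```

The rim is level at z ≈ 0.1485 with the jack yaw about +1.5°. The near wall's inner face is at x ≈ 0.541 and the bath's centre at y ≈ -0.202. The rack hangs straight, with its strap top at 0.272. Next I shift over and lower the frame into the bath, keeping the tongue above the rim.

```bash
python3 -m jog '[{"gripper":1,"dx":-0.012,"dy":-0.02,"dz":0,"rx":0,"ry":0,"rz":0},{"gripper":1,"dx":-0.025,"dy":-0.036,"dz":0,"rx":0,"ry":0,"rz":0},{"gripper":1,"dx":-0.025,"dy":-0.036,"dz":0,"rx":0,"ry":0,"rz":0},{"gripper":1,"dx":-0.025,"dy":-0.036,"dz":-0.02,"rx":0,"ry":0,"rz":0},{"gripper":1,"dx":-0.025,"dy":-0.036,"dz":-0.04,"rx":0,"ry":0,"rz":0},{"gripper":1,"dx":-0.025,"dy":-0.036,"dz":-0.06,"rx":0,"ry":0,"rz":0},{"gripper":1,"dx":-0.025,"dy":-0.036,"dz":-0.075,"rx":0,"ry":0,"rz":0},{"gripper":1,"dx":-0.025,"dy":-0.036,"dz":-0.084,"rx":0,"ry":0,"rz":0},{"gripper":1,"dx":-0.025,"dy":-0.036,"dz":-0.084,"rx":0,"ry":0,"rz":0},{"gripper":1,"dx":-0.025,"dy":-0.036,"dz":-0.084,"rx":0,"ry":0,"rz":0}]' 70
python3 -m jog '[{"gripper":1,"dx":-0.003,"dy":0,"dz":0,"rx":0,"ry":0,"rz":0},{"gripper":1,"dx":-0.006,"dy":0,"dz":0,"rx":0,"ry":0,"rz":0},{"gripper":1,"dx":-0.006,"dy":0,"dz":0,"rx":0,"ry":0,"rz":0},{"gripper":1,"dx":-0.006,"dy":0,"dz":0,"rx":0,"ry":0,"rz":0}]' 70
```

```text
t: 7.55
eef_pos: [0.5753, -0.2059, 0.2139]
tool_rot: [0.506, 0.494, 0.505, -0.494]
contact_force: [-0.4, -0.4, -2.7]
gripper_width: 0.151
t: 7.95
eef_pos: [0.569, -0.2057, 0.2137]
tool_rot: [0.506, 0.494, 0.506, -0.494]
contact_force: [0.0, 0.4, -3.2]
gripper_width: 0.158
```

```bash
python3 -m jog '[{"gripper":1,"dx":-0.001,"dy":0,"dz":0,"rx":0,"ry":0,"rz":0},{"gripper":1,"dx":-0.002,"dy":0,"dz":0,"rx":0,"ry":0,"rz":0},{"gripper":1,"dx":-0.003,"dy":0,"dz":0,"rx":0,"ry":0,"rz":0},{"gripper":1,"dx":-0.004,"dy":0,"dz":0,"rx":0,"ry":0,"rz":0},{"gripper":1,"dx":-0.004,"dy":0,"dz":0,"rx":0,"ry":0,"rz":0},{"gripper":1,"dx":-0.004,"dy":0,"dz":0,"rx":0,"ry":0,"rz":0}]' 70
python3 -m jog '[{"gripper":1,"dx":-0.0005,"dy":0,"dz":0,"rx":0,"ry":0,"rz":0},{"gripper":1,"dx":-0.001,"dy":0,"dz":0,"rx":0,"ry":0,"rz":0},{"gripper":1,"dx":-0.001,"dy":0,"dz":0,"rx":0,"ry":0,"rz":0}]' 70
```

```text
t: 8.55
eef_pos: [0.5649, -0.2057, 0.2133]
tool_rot: [0.506, 0.494, 0.506, -0.494]
contact_force: [-0.5, 0.1, -2.7]
gripper_width: 0.157
t: 8.85
eef_pos: [0.5639, -0.2056, 0.2133]
tool_rot: [0.506, 0.494, 0.506, -0.494]
contact_force: [-0.8, -0.2, -3.7]
gripper_width: 0.157
```

```bash
for i in 1; do python3 -m jog '[{"gripper":1,"dx":-0.0005,"dy":0,"dz":0,"rx":0,"ry":0,"rz":0},{"gripper":1,"dx":-0.001,"dy":0,"dz":0,"rx":0,"ry":0,"rz":0},{"gripper":1,"dx":-0.001,"dy":0,"dz":0,"rx":0,"ry":0,"rz":0}]' 70; done
```

```text
t: 9.15
eef_pos: [0.5634, -0.2056, 0.2135]
tool_rot: [0.506, 0.494, 0.506, -0.494]
contact_force: [0.9, 0.0, -3.3]
gripper_width: 0.155
```

```bash
python3 -m jog '[{"gripper":1,"dx":-0.0005,"dy":0,"dz":0,"rx":0,"ry":0,"rz":0},{"gripper":1,"dx":-0.001,"dy":0,"dz":0,"rx":0,"ry":0,"rz":0},{"gripper":1,"dx":-0.001,"dy":0,"dz":0,"rx":0,"ry":0,"rz":0}]' 70
```

```text
t: 9.45
eef_pos: [0.5629, -0.2056, 0.2136]
tool_rot: [0.507, 0.494, 0.505, -0.494]
contact_force: [4.0, -0.5, -5.1]
gripper_width: 0.155
```

Contact at 4 N with TCP x ≈ 0.563, as the camera predicted. I back off 3 mm from the commanded pose, which centres the wall in the throat, then lower with force checks.

```bash
python3 -m jog '[{"gripper":1,"dx":0.0015,"dy":0,"dz":0,"rx":0,"ry":0,"rz":0},{"gripper":1,"dx":0.003,"dy":0,"dz":0,"rx":0,"ry":0,"rz":0},{"gripper":1,"dx":0.003,"dy":0,"dz":0,"rx":0,"ry":0,"rz":0},{"gripper":1,"dx":0.003,"dy":0,"dz":-0.005,"rx":0,"ry":0,"rz":0},{"gripper":1,"dx":0.003,"dy":0,"dz":-0.01,"rx":0,"ry":0,"rz":0},{"gripper":1,"dx":0.003,"dy":0,"dz":-0.014,"rx":0,"ry":0,"rz":0},{"gripper":1,"dx":0.003,"dy":0,"dz":-0.014,"rx":0,"ry":0,"rz":0},{"gripper":1,"dx":0.003,"dy":0,"dz":-0.014,"rx":0,"ry":0,"rz":0}]' 70
python3 -m jog '[{"gripper":1,"dx":0,"dy":0,"dz":-0.001,"rx":0,"ry":0,"rz":0},{"gripper":1,"dx":0,"dy":0,"dz":-0.002,"rx":0,"ry":0,"rz":0},{"gripper":1,"dx":0,"dy":0,"dz":-0.003,"rx":0,"ry":0,"rz":0},{"gripper":1,"dx":0,"dy":0,"dz":-0.004,"rx":0,"ry":0,"rz":0},{"gripper":1,"dx":0,"dy":0,"dz":-0.004,"rx":0,"ry":0,"rz":0}]' 70
python3 w.py pics/w6.png; python3 - <<'E'
from h import *
c=read_camera("side");t=c["pixels"][200:370,240:370];t=cv2.resize(t,None,fx=3,fy=3,interpolation=2)
w=cv2.imread("pics/w6.png")[100:400,150:380]
w=cv2.resize(w,(391,510))
cv2.imwrite("pics/s6.png",np.hstack([t,w]))
E
```

```text
t: 10.25
eef_pos: [0.5648, -0.2056, 0.1991]
tool_rot: [0.506, 0.494, 0.506, -0.494]
contact_force: [-0.2, 0.2, -3.6]
gripper_width: 0.153
t: 10.75
eef_pos: [0.5648, -0.2056, 0.1952]
tool_rot: [0.506, 0.494, 0.506, -0.494]
contact_force: [-0.1, -0.1, -3.1]
gripper_width: 0.158
{'t': np.float64(10.75), 'q': array([-0.177,  0.46 ,  0.563,  1.822, -0.297,  0.945,  0.539]), 'eef_pos': array([ 0.565, -0.206,  0.195]), 'contact_force': array([-0.06 , -0.1  , -3.114])}
[[ 1.     0.022  0.006  0.564]
 [ 0.023 -0.955 -0.297 -0.129]
 [-0.001  0.297 -0.955  0.319]
 [ 0.     0.     0.     1.   ]]
```

View pics/s6.png

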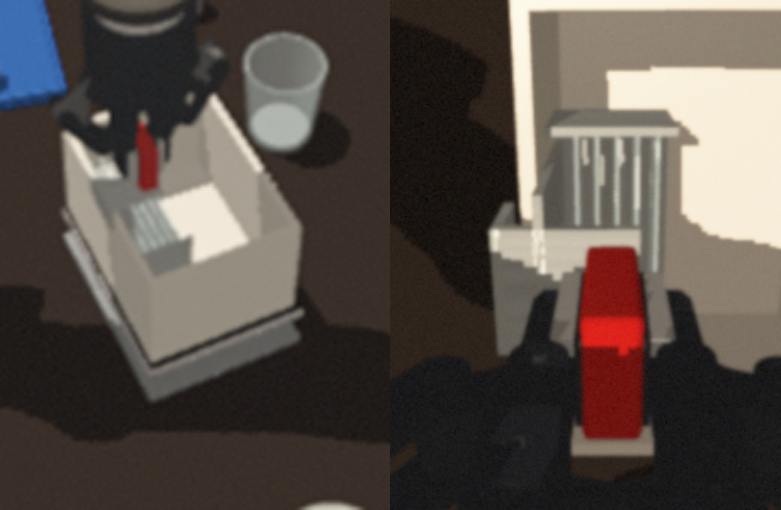

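In the wrist crop (right half), the wall's rim runs down at about (525,200), between the tongue at (505,210) and the back plate at (543,190), so the throat straddles it. I keep lowering.

```bash
python3 -m jog '[{"gripper":1,"dx":0,"dy":0,"dz":-0.002,"rx":0,"ry":0,"rz":0},{"gripper":1,"dx":0,"dy":0,"dz":-0.004,"rx":0,"ry":0,"rz":0},{"gripper":1,"dx":0,"dy":0,"dz":-0.006,"rx":0,"ry":0,"rz":0},{"gripper":1,"dx":0,"dy":0,"dz":-0.006,"rx":0,"ry":0,"rz":0}]' 70
python3 -m jog '[{"gripper":1,"dx":0,"dy":0,"dz":-0.002,"rx":0,"ry":0,"rz":0},{"gripper":1,"dx":0,"dy":0,"dz":-0.004,"rx":0,"ry":0,"rz":0},{"gripper":1,"dx":0,"dy":0,"dz":-0.006,"rx":0,"ry":0,"rz":0},{"gripper":1,"dx":0,"dy":0,"dz":-0.008,"rx":0,"ry":0,"rz":0},{"gripper":1,"dx":0,"dy":0,"dz":-0.008,"rx":0,"ry":0,"rz":0}]' 70
```

```text
t: 11.25
eef_pos: [0.5647, -0.2055, 0.1889]
tool_rot: [0.506, 0.494, 0.506, -0.494]
contact_force: [0.1, -0.2, -2.9]
gripper_width: 0.149
t: 11.75
eef_pos: [0.5647, -0.2055, 0.1809]
tool_rot: [0.506, 0.494, 0.506, -0.494]
contact_force: [0.0, 0.9, -3.9]
gripper_width: 0.153
```

```bash
python3 -m jog '[{"gripper":1,"dx":0,"dy":0,"dz":-0.001,"rx":0,"ry":0,"rz":0},{"gripper":1,"dx":0,"dy":0,"dz":-0.002,"rx":0,"ry":0,"rz":0},{"gripper":1,"dx":0,"dy":0,"dz":-0.002,"rx":0,"ry":0,"rz":0},{"gripper":1,"dx":0,"dy":0,"dz":-0.002,"rx":0,"ry":0,"rz":0}]' 70
python3 -m jog '[{"gripper":1,"dx":0,"dy":0,"dz":-0.0007,"rx":0,"ry":0,"rz":0},{"gripper":1,"dx":0,"dy":0,"dz":-0.0014,"rx":0,"ry":0,"rz":0},{"gripper":1,"dx":0,"dy":0,"dz":-0.0014,"rx":0,"ry":0,"rz":0},{"gripper":1,"dx":0,"dy":0,"dz":-0.0014,"rx":0,"ry":0,"rz":0}]' 70
```

```text
t: 12.15
eef_pos: [0.5649, -0.2056, 0.1793]
tool_rot: [0.506, 0.494, 0.506, -0.494]
contact_force: [0.3, 0.6, -2.0]
gripper_width: 0.154
t: 12.55
eef_pos: [0.5649, -0.2056, 0.1779]
tool_rot: [0.506, 0.494, 0.506, -0.494]
contact_force: [0.3, -1.2, -3.2]
gripper_width: 0.151
```

```bash
python3 -m jog '[{"gripper":1,"dx":0,"dy":0,"dz":-0.0005,"rx":0,"ry":0,"rz":0},{"gripper":1,"dx":0,"dy":0,"dz":-0.001,"rx":0,"ry":0,"rz":0},{"gripper":1,"dx":0,"dy":0,"dz":-0.001,"rx":0,"ry":0,"rz":0},{"gripper":1,"dx":0,"dy":0,"dz":-0.001,"rx":0,"ry":0,"rz":0}]' 70
python3 -m jog '[{"gripper":1,"dx":0,"dy":0,"dz":-0.0005,"rx":0,"ry":0,"rz":0},{"gripper":1,"dx":0,"dy":0,"dz":-0.001,"rx":0,"ry":0,"rz":0},{"gripper":1,"dx":0,"dy":0,"dz":-0.001,"rx":0,"ry":0,"rz":0},{"gripper":1,"dx":0,"dy":0,"dz":-0.001,"rx":0,"ry":0,"rz":0}]' 70
```

```text
t: 12.95
eef_pos: [0.565, -0.2057, 0.177]
tool_rot: [0.506, 0.494, 0.506, -0.494]
contact_force: [0.4, 0.6, -2.1]
gripper_width: 0.15
t: 13.35
eef_pos: [0.565, -0.2057, 0.1762]
tool_rot: [0.506, 0.494, 0.506, -0.494]
contact_force: [-0.5, 1.2, 2.3]
gripper_width: 0.152
```

Contact: the wrist z force rose about 5.5 N, so the rim now carries the strap. I bring the plate gently to the wall so the rack does not swing when it is let go.

```bash
python3 -m jog '[{"gripper":1,"dx":-0.0007,"dy":0,"dz":0,"rx":0,"ry":0,"rz":0},{"gripper":1,"dx":-0.0014,"dy":0,"dz":0,"rx":0,"ry":0,"rz":0},{"gripper":1,"dx":-0.002,"dy":0,"dz":0,"rx":0,"ry":0,"rz":0},{"gripper":1,"dx":-0.002,"dy":0,"dz":0,"rx":0,"ry":0,"rz":0},{"gripper":1,"dx":-0.002,"dy":0,"dz":0,"rx":0,"ry":0,"rz":0}]' 40
```

```text
t: 13.85
eef_pos: [0.5635, -0.2057, 0.1762]
tool_rot: [0.506, 0.494, 0.505, -0.494]
contact_force: [3.0, -0.4, 1.9]
gripper_width: 0.152
```

```bash
python3 -m jog '[{"gripper":0.8,"dx":0,"dy":0,"dz":0,"rx":0,"ry":0,"rz":0},{"gripper":0.75,"dx":0,"dy":0,"dz":0,"rx":0,"ry":0,"rz":0},{"gripper":0.65,"dx":0,"dy":0,"dz":0,"rx":0,"ry":0,"rz":0},{"gripper":0.55,"dx":0,"dy":0,"dz":0,"rx":0,"ry":0,"rz":0},{"gripper":0.55,"dx":0,"dy":0,"dz":0,"rx":0,"ry":0,"rz":0},{"gripper":0.55,"dx":0,"dy":0,"dz":0,"rx":0,"ry":0,"rz":0}]' 20
python3 w.py pics/w7.png
```

```text
t: 14.45
eef_pos: [0.5628, -0.2057, 0.1758]
tool_rot: [0.506, 0.494, 0.506, -0.494]
contact_force: [0.4, 0.0, 0.1]
gripper_width: 0.45
{'t': np.float64(14.45), 'q': array([-0.167,  0.48 ,  0.552,  1.842, -0.313,  0.907,  0.553]), 'eef_pos': array([ 0.563, -0.206,  0.176]), 'contact_force': array([0.43 , 0.033, 0.133])}
[[ 1.     0.022  0.006  0.562]
 [ 0.023 -0.955 -0.297 -0.129]
 [-0.001  0.297 -0.955  0.3  ]
 [ 0.     0.     0.     1.   ]]
```

View pics/w7.png

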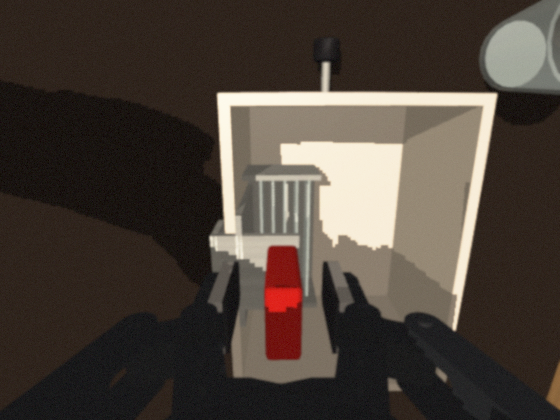

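The rack is released, with the grip at (283,300) standing free between the pads and the hook over the wall at (228,235). Now I go straight up and check it.

```bash
python3 -m jog '[{"gripper":0.55,"dx":0,"dy":0,"dz":0.01,"rx":0,"ry":0,"rz":0},{"gripper":0.55,"dx":0,"dy":0,"dz":0.03,"rx":0,"ry":0,"rz":0},{"gripper":0.55,"dx":0,"dy":0,"dz":0.06,"rx":0,"ry":0,"rz":0},{"gripper":0.55,"dx":0,"dy":0,"dz":0.1,"rx":0,"ry":0,"rz":0},{"gripper":0.55,"dx":0,"dy":0,"dz":0.14,"rx":0,"ry":0,"rz":0},{"gripper":0.55,"dx":0,"dy":0.03,"dz":0.15,"rx":0,"ry":0,"rz":0},{"gripper":0.55,"dx":0,"dy":0.05,"dz":0.15,"rx":0,"ry":0,"rz":0},{"gripper":0.55,"dx":0,"dy":0.05,"dz":0.15,"rx":0,"ry":0,"rz":0},{"gripper":0.55,"dx":0,"dy":0.05,"dz":0.15,"rx":0,"ry":0,"rz":0}]'
python3 w.py pics/w8.png; python3 - <<'E'
from h import *
d=np.load("wrist.npz");P,ok=d["P"],d["ok"];px=d["px"].astype(int);b,g,r=px[...,0],px[...,1],px[...,2]
m=(r>90)&(g<.5*r)&(b<.5*r)&ok&(abs(P[...,0]-.565)<.05)&(abs(P[...,1]+.2)<.06)
p=P[m];print("red",len(p),p.min(0).round(4),p.max(0).round(4));t=p[p[:,2]>np.percentile(p[:,2],95)-.006];print(cv2.minAreaRect(t[:,:2].astype(np.float32)),np.median(t[:,2]))
m=ok&~m&(abs(P[...,2]-.152)<.005)&(P[...,0]>.528)&(P[...,0]<.556)&(abs(P[...,1]+.203)<.017)
s=P[m];A=np.c_[s[:,:2]-s[:,:2].mean(0),np.ones(len(s))];print("strap",len(s),"slopes,z",np.linalg.lstsq(A,s[:,2],rcond=None)[0].round(4),s.min(0).round(4),s.max(0).round(4))
c=read_camera("side");t=cv2.resize(c["pixels"][200:370,240:370],None,fx=3,fy=3,interpolation=2)
w=cv2.resize(cv2.imread("pics/w8.png")[60:360,150:380],(391,510))
cv2.imwrite("pics/s8.png",np.hstack([t,w]))
E
```

```text
t: 15.4
eef_pos: [0.5628, -0.1557, 0.3264]
tool_rot: [0.506, 0.494, 0.506, -0.494]
contact_force: [-0.4, -0.0, -0.5]
gripper_width: 0.448
{'t': np.float64(15.4), 'q': array([-0.32 ,  0.292,  0.611,  1.718, -0.179,  1.187,  0.363]), 'eef_pos': array([ 0.563, -0.156,  0.326]), 'contact_force': array([-0.408, -0.038, -0.533])}
[[ 1.     0.022  0.007  0.562]
 [ 0.024 -0.955 -0.297 -0.079]
 [-0.     0.297 -0.955  0.45 ]
 [ 0.     0.     0.     1.   ]]
red 707 [ 0.5577 -0.2206  0.1573] [ 0.5705 -0.1892  0.1955]
((0.5642387270927429, -0.20497716963291168), (0.011960318312048912, 0.031168058514595032), 1.0603193044662476) 0.19369099308789456
strap 922 slopes,z [-0.001  -0.0154  0.1519] [ 0.5296 -0.2199  0.1472] [ 0.5557 -0.186   0.1539]
```

View pics/s8.png

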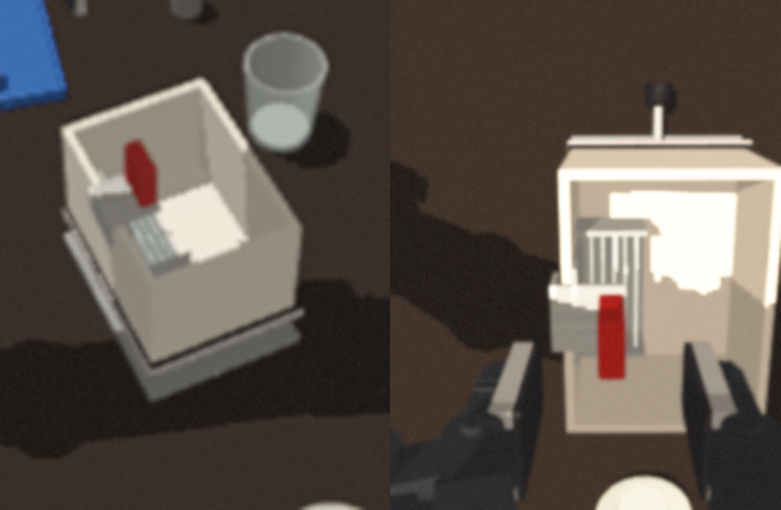

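The rack hangs on the near wall with its strap level on the rim (top z 0.152, tilt under 0.02 rad), and the robot is clear. I hand it in.

```bash
python3 -c "
from station import *
print(hand_in())"
```

```text
the job is handed in; nothing more can be done
None
```

The rack is hanging by its hook on the bath's near wall, released, and I handed the job in at about 15.5 s. The hand-in gave no verdict.

**How it went:** I lifted the rack by its red grip and lowered the frame into the bath. I found the inner wall by touch at about 4 N, backed off to centre the wall in the hook, and lowered until the rim took about 5.5 N. I then brought the back plate gently to the wall and opened the fingers.

**Last checks:**
- **Hook height:** the strap is level on the rim with its top at z ≈ 0.152 m, which puts the hook point about 148 mm above the bench. The limit is 151 mm.
- **Tilt and position:** tilt is under 0.02 rad. The grip is at (0.564, -0.205), within a few mm of the bath's middle in y.
- **Forces:** at the check points the wrist never read more than about 6 N of contact. Peaks between those readings were not recorded.
- **Robot:** the gripper stood about 0.15 m above the rack and touched nothing.
- **Bystanders:** the beaker looked unmoved in the last pictures. I did not measure the other bystanders again, but the arm passed well clear of them.

**What failed or was uncertain:** my first move command was refused for missing keys, with no motion. The networks did not separate the rack's parts or the jack's knob, so I measured the grip by its red colour and the bath rim from the depth images.

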